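# Index the tube-rack swing arm by one hole

## Robot

A 7-joint arm with a two-finger parallel gripper is mounted at the origin on the work surface. World frame = base frame: x ahead of the robot, y to its left, z up, the work surface at z = 0. Lengths are in mm, angles in rad, forces in N, time in s.
With the tool pointing down it reaches from about 400 to 925 mm from the base axis. Payload 4.1 kg.
Tool frame: the origin (TCP) lies midway between the tips of the shut fingers; the grasp point (between the pads) lies 19 mm behind it; z points along the fingers, y is the line along which they close (so a half turn about z gives the same grasp; the last joint's range is limited). The gripper opens to 85 mm and grips with 20 to 120 N. Pads are 22 mm wide; open, the fingers measure 114 mm over their backs; the gripper's body (76 mm by 85 mm) begins 54 mm behind the grasp point. The pads swing forward as they close: fully open they stand 13 mm farther back than shut.
Start: joints at [1.046, 0.398, 0.045, 1.537, -0.019, 1.207, -0.051], TCP at [268.522, -591.979, 231.347] pointing down, gripper open.
Joint ranges: [-2.82, 2.82], [-0.49, 2.23], [-1.37, 1.46], [0, 2.46], [-1.36, 4.5], [0.23, 2], [-2.94, 2.94]. Speed limits (rad/s): [2.57, 2.57, 3.14, 3.14, 3.14, 3.14, 3.14].

## Interface

Orientations are given as a unit quaternion [w, x, y, z].
In Python, from rig import bot gives the robot as it stands.
- The arm moves only by the shell command python3 -m handwheel 'ROWS' [FORCE]. ROWS is JSON, a list of rows, each an object of numbers: "tx", "ty", "tz": the shift along the world's x, y, z in mm; "wx", "wy", "wz": the turn, a rotation vector about the world's x, y, z in rad; "fingers": the opening, from 0 (shut) to 1 (fully open). In form: [{"tx": .., "ty": .., "tz": .., "wx": .., "wy": .., "wz": .., "fingers": ..}, ...]. A call has 1 to 20 rows; each row shifts and turns the commanded pose from where the row before left it; what a row does not reach is not made up. A row lasts 1/10 s, in which the tool goes at most 50 mm and 8.59 degrees, less where a joint would pass 70% of its speed; a pose out of reach is approached as far as the arm can. A call with a gripper value outside its range is refused whole. The fingers move at their own pace and stop on an object; FORCE is the grip in N (left out, the last holds). Time passes only in rows, so rows that do not move let the fingers close. It gives the time, the measured TCP pose, the force, the opening and the grip force at its end, in the units of the state.
- bot.read_state(): the state, without advancing time (a new reading comes with each control period).
- bot.camera(name): name is "scene" or "side" or "wrist"; returns the picture (420x560x3 uint8, red, green, blue); there is no depth.
- bot.get_calibration(name): a dict with "fx", "fy", "cx", "cy" (pixels), "cam_to_world" (4x4, takes a point from camera to world coordinates). Camera axes: x right, y up, looking along -z (the intrinsics and any distortion apply to the point x, -y, -z); pixel columns grow to the right and rows downward; lengths in mm; the calibration is good to about 2 mm. A picture is of the moment at which its call begins: read the wrist's pose just before it. get_calibration takes no time and is no camera call; for the wrist camera it gives the pose at the moment of the call.
- bot.sign_off(): hands the job in; it is judged then, once.
The state is a dict: "time": time; "qpos": joint angles; "dq": joint speeds; "joint_efforts": joint torques, N m; "eef_pos": TCP position; "tcp_rot": TCP orientation; "wrist_force": force on the tool from outside, world axes, zero at the start; "torque": the same for the moment, N m; "grip_width": finger opening in mm; "finger_force": force on a finger pad.
Only numpy, scipy, OpenCV 4.12 (cv2) and the standard library are available. Lean on these libraries where they do the work, as an engineer would, in place of code of your own. Each camera call takes 0.05 s, during which the arm holds its last target. There are 200 camera calls.

## Task

The swing arm that carries the small tube rack is locked by a spring index pin. Hook a fingertip under the pull ring, lift the pin clear of its hole, swing the arm exactly one hole towards the pipette stand, and let the ring back down so that the pin springs fully home in that hole. Leave the tubes standing in their rack, and do not disturb the pipette stand or the jar.

Things in the scene. Friction and masses are not known exactly. Their poses are not given: they have to be found in the camera images.
- base: Fixed index fixture: white plate reaching 290 mm from the pivot towards the robot, 300 mm wide; on it a curved aluminium rail (47 mm high, radius 250 mm about the pivot) with five holes 0.24 rad (60 mm) apart, round the middle one on its own -x axis (towards the robot, give or take its yaw). Origin on the table under the vertical pivot axis, +y left seen from the robot, z up. Place and yaw vary.
- swing_arm (a joint): Angle (rad) of the steel swing arm (34 mm wide, top 62 mm above the table, 245 mm from pivot to end, along the base's -x at 0) about the pivot; positive is anticlockwise from above: the ring end goes to the base's -y side (right seen from the robot). Holes at -0.48, -0.24, 0, 0.24, 0.48. Starts locked at 0; play in a hole 0.008. With the pin out it turns with light friction (0.12 N m) and stays put.
- index_pin (a joint): Lift (m) of the spring pin at the arm's end along its axis: 0 fully home, 0.030 end of travel, clear of the hole beyond 0.011. The axis leans 30 degrees from vertical, top towards the pivot, so it lifts up and away from the robot. Between holes the 10 mm round-ended pin rests on the rail at about 0.010; within 3 mm of a 14 mm hole's middle it springs in. Spring 4 N (home) to 7 N; it closes by itself.
- ring_center (a point): Centre of the steel pull ring on the pin: 56 mm inside, bar 8 mm thick. Pin home: 204.5 mm from the pivot axis, 109 mm above the table; moves with arm and pin. z axis = lift direction (pin axis), y across the arm; the ring lies in its y-z plane, its opening (-x) facing the robot and 30 degrees upwards. Behind it (towards the pivot) 95 mm are free to the tube rack.
- rack_floor (a point): Centre of the inner floor of the green tube rack fixed on the arm, 75 mm from the pivot, 65 mm above the table. The rack measures 49 x 72 mm, 60 mm high, with six 20 mm square cells, open above; it turns with the arm.
- tube0: Capped tube, 17 mm over the cap, 100 mm long, standing loose in a rack cell; origin at the centre of its underside, z along it.
- tube1: Capped tube, 17 mm over the cap, 100 mm long, standing loose in a rack cell; origin at the centre of its underside, z along it.
- tube2: Capped tube, 17 mm over the cap, 100 mm long, standing loose in a rack cell; origin at the centre of its underside, z along it.
- tube3: Capped tube, 17 mm over the cap, 100 mm long, standing loose in a rack cell; origin at the centre of its underside, z along it.
- pipette_stand: Loose pipette stand: round foot 120 mm across, column and disc with three white pipettes hanging, 218 mm high. Origin at the centre of its underside. It stands left or right of the fixture (the jar on the other side), 240 to 310 mm from the base's x axis. Its y in the base's frame positive: the arm must go to -0.24; negative: to +0.24.
- jar: Loose amber screw-top jar, 76 mm across, 100 mm high, on the other side of the fixture. Origin at the centre of its underside.

How it is judged:
By the outcome, as a careful person would: the job done as asked, in the order asked, and still so for the second after the job is handed in, with the robot touching nothing.
It also fails if it takes over 40 s, if anything falls off the work surface, if the arm or the gripper's body presses on something with over 40 N, if the wrist force passes 120 N, or if a joint passes its speed limit or range.

## Working session

There is one attempt and no reset: what is moved stays moved. The work goes in short steps, Python scripts to look and compute and a shell command to move; the robot and the scene stay as the last step left them, time stands still between calls to the robot, and variables do not carry over. Pictures are saved under pics/ and viewed, at most 10 in all, crops included, and the job is handed in when it is done.

```bash
mkdir -p pics
python3 - <<'E'
from rig import bot
import cv2,numpy as np
for n in("scene","side"):
    im=bot.camera(n); cv2.imwrite(f"pics/{n}0.png",cv2.resize(im[:,:,::-1],(800,600),interpolation=cv2.INTER_CUBIC))
    c=bot.get_calibration(n); print(n,c)
print(bot.read_state())
E
```

```text
scene {'fx': 394.51145267083683, 'fy': 394.51145267083683, 'cx': 280.7051085372659, 'cy': 206.1321163876289, 'cam_to_world': array([[ 8.21915410e-01, -3.51972165e-01,  4.47851151e-01,
         9.76193016e+02],
       [ 5.69565718e-01,  4.98081953e-01, -6.53841923e-01,
        -4.89134972e+02],
       [ 7.06758155e-03,  7.92483415e-01,  6.09852511e-01,
         5.85898510e+02],
       [ 0.00000000e+00,  0.00000000e+00,  0.00000000e+00,
         1.00000000e+00]])}
side {'fx': 413.50787132265333, 'fy': 413.50787132265333, 'cx': 278.5720827773072, 'cy': 207.95607667588362, 'cam_to_world': array([[-7.82272098e-01,  3.53574918e-01, -5.12869517e-01,
         1.72838875e+02],
       [-6.22883232e-01, -4.33168719e-01,  6.51445577e-01,
         6.22960142e+02],
       [ 8.17578471e-03,  8.29065521e-01,  5.59091691e-01,
         5.90813931e+02],
       [ 0.00000000e+00,  0.00000000e+00,  0.00000000e+00,
         1.00000000e+00]])}
{'time': 0.1, 'qpos': array([ 1.04600643,  0.39906199,  0.04505725,  1.53773277, -0.0186654 ,
        1.20691932, -0.05070499]), 'dq': array([ 6.17553937e-04, -1.01020297e-03, -2.29303184e-04, -3.03999410e-03,
       -6.47076302e-05, -9.68198296e-05, -1.50960523e-03]), 'joint_efforts': array([ 3.91710739e-03, -4.76264870e+01,  1.37042899e+00, -2.54951423e+01,
        1.19722207e-02,  5.08215220e-03,  1.12859132e-05]), 'eef_pos': array([ 268.24533994, -591.4499045 ,  230.41345497]), 'tcp_rot': array([-8.11163314e-04,  9.77412370e-01,  2.11339385e-01, -2.55386801e-04]), 'wrist_force': array([-0.37618605, -1.4424686 ,  0.68505028]), 'torque': array([ 0.08204979, -0.000625  , -0.00868389]), 'finger_force': 0.0, 'grip_width': 85.3649081789965}
```

View pics/scene0.png

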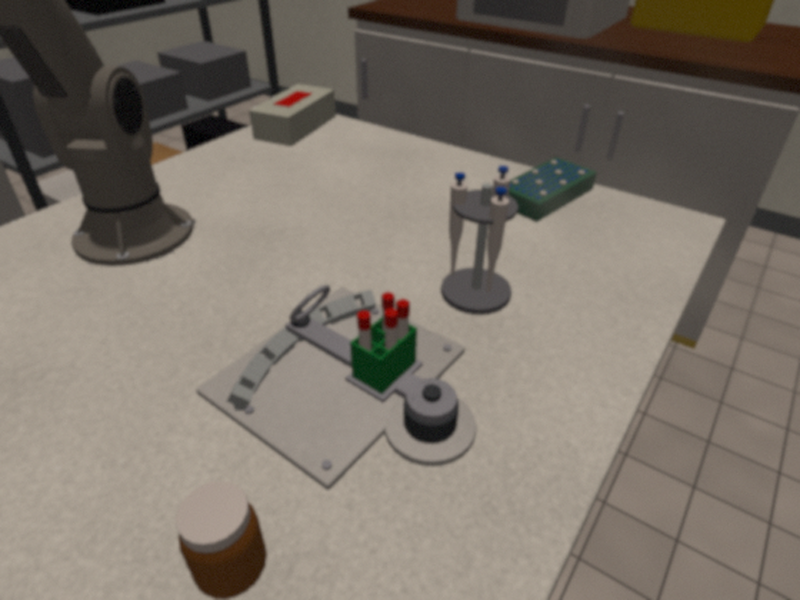

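View pics/side0.png

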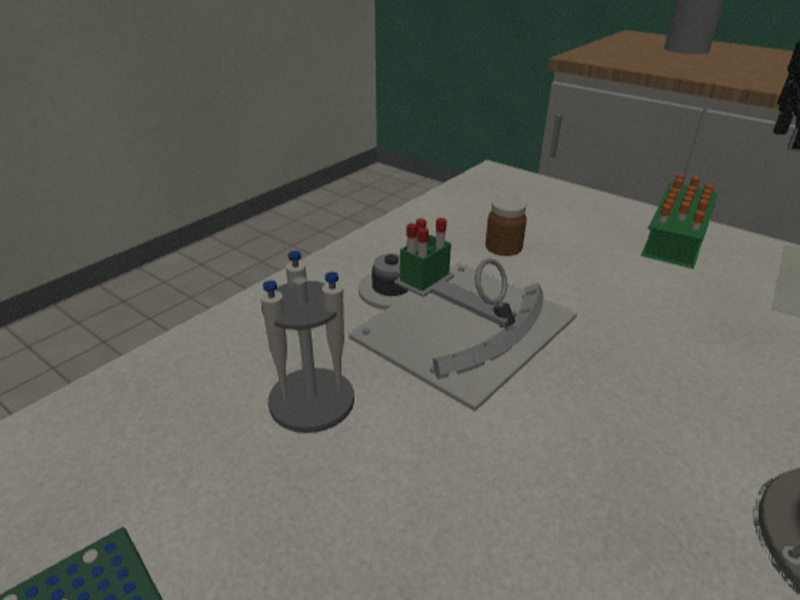

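Left of the fixture (+y, robot's view) stands the pipette stand, right is the jar; the arm must go to -0.24. Ring centre is at scene (311,305) / side (491,283), and the pivot knob at (432,391) / (392,259) in the 800-px pictures.

```bash
cat > h.py <<'E'
from rig import bot
import cv2,numpy as np
def P(n,c=None):
    c=c or bot.get_calibration(n); T=np.linalg.inv(c["cam_to_world"]); T=np.diag([1,-1,-1,1])@T
    K=np.array([[c["fx"],0,c["cx"]],[0,c["fy"],c["cy"]],[0,0,1]]); return K@T[:3]
def tri(a,b):
    X=cv2.triangulatePoints(P("scene"),P("side"),np.array(a,float)*.7,np.array(b,float)*.7); return X[:3,0]/X[3,0]
E
python3 - <<'E'
from h import *
for k,a,b in [("ring",(311,305),(491,283)),("knob",(432,391),(392,259)),("c--",(199,391),(576,316)),("c-+",(342,290),(476,405)),("c++",(463,350),(350,336)),("stand",(476,290),(311,399)),("pinbase",(300,319),(506,314)),("ringtop",(318,288),(491,259)),("jartop",(214,503),(508,203))]:
    print(k,tri(a,b).round(1))
E
```

```text
ring [533.9 -63.4 104. ]
knob [736.7 -72.9  67.4]
c-- [ 441.9 -206.     3.2]
c-+ [458.8  84.4   5.5]
c++ [702.2  76.1   3.5]
stand [646.3 218.6   4.1]
pinbase [502.1 -59.8  61.6]
ringtop [545.2 -65.6 140.5]
jartop [ 660.  -339.   101.3]
```

```bash
python3 -m handwheel '[{"ty":25,"tz":5,"wz":-0.119,"fingers":0},{"ty":44,"tx":8,"wz":-0.119,"fingers":0},{"ty":45,"tx":8,"wz":-0.119,"fingers":0},{"ty":45,"tx":12,"wz":-0.119,"fingers":0},{"ty":45,"tx":12,"fingers":0},{"ty":45,"tx":12,"wx":-0.007,"wy":-0.13,"fingers":0},{"ty":45,"tx":12,"wx":-0.007,"wy":-0.13,"fingers":0},{"ty":45,"tx":12,"wx":-0.007,"wy":-0.13,"fingers":0},{"ty":45,"tx":12,"wx":-0.007,"wy":-0.13,"fingers":0},{"ty":45,"tx":12,"wx":-0.007,"wy":-0.13,"fingers":0},{"ty":45,"tx":12,"wx":-0.007,"wy":-0.13,"fingers":0},{"ty":45,"tx":12,"wx":-0.007,"wy":-0.13,"fingers":0},{"ty":13,"tx":20,"fingers":0},{"fingers":0},{"fingers":0}]'
python3 - <<'E'
from h import *
from scipy.spatial.transform import Rotation as R
s=bot.read_state(); print(s["qpos"].round(3)); q=s["tcp_rot"]; print(R.from_quat(q[[1,2,3,0]]).as_matrix().round(3))
E
```

```text
[ 1.046  0.399  0.045  1.538 -0.019  1.207 -0.051]
[[ 0.911  0.413 -0.001]
 [ 0.413 -0.911  0.001]
 [-0.    -0.002 -1.   ]]validation failed for argument at $[0]...
```

```bash
python3 -m handwheel '[{"tx":0,"ty":25,"tz":5,"wx":0,"wy":0,"wz":-0.119,"fingers":0},{"tx":8,"ty":44,"tz":0,"wx":0,"wy":0,"wz":-0.119,"fingers":0},{"tx":8,"ty":45,"tz":0,"wx":0,"wy":0,"wz":-0.119,"fingers":0},{"tx":12,"ty":45,"tz":0,"wx":0,"wy":0,"wz":-0.119,"fingers":0},{"tx":12,"ty":45,"tz":0,"wx":0,"wy":0,"wz":0,"fingers":0},{"tx":12,"ty":45,"tz":0,"wx":-0.007,"wy":-0.13,"wz":0,"fingers":0},{"tx":12,"ty":45,"tz":0,"wx":-0.007,"wy":-0.13,"wz":0,"fingers":0},{"tx":12,"ty":45,"tz":0,"wx":-0.007,"wy":-0.13,"wz":0,"fingers":0},{"tx":12,"ty":45,"tz":0,"wx":-0.007,"wy":-0.13,"wz":0,"fingers":0},{"tx":12,"ty":45,"tz":0,"wx":-0.007,"wy":-0.13,"wz":0,"fingers":0},{"tx":12,"ty":45,"tz":0,"wx":-0.007,"wy":-0.13,"wz":0,"fingers":0},{"tx":12,"ty":45,"tz":0,"wx":-0.007,"wy":-0.13,"wz":0,"fingers":0},{"tx":20,"ty":13,"tz":0,"wx":0,"wy":0,"wz":0,"fingers":0},{"tx":0,"ty":0,"tz":0,"wx":0,"wy":0,"wz":0,"fingers":0}]'
cat >> h.py <<'E'
from scipy.spatial.transform import Rotation as R
def show():
    s=bot.read_state(); q=s["tcp_rot"]; print("t",s["time"],"q",s["qpos"].round(3),"p",s["eef_pos"].round(1),"F",s["wrist_force"].round(1)); print(R.from_quat(q[[1,2,3,0]]).as_matrix().round(3))
E
python3 -c "from h import *;show()"
```

```text
time: 1.5
eef_pos: [403.7, -128.9, 263.1]
tcp_rot: [-0.002, 0.938, -0.021, 0.346]
wrist_force: [-0.8, 0.3, 0.7]
grip_width: 0.0
finger_force: 0.0
t 1.5 q [ 1.187 -0.438 -0.552  2.434 -1.023  0.712 -0.322] p [ 403.7 -128.9  263.1] F [-0.8  0.3  0.7]
[[ 0.76  -0.038  0.649]
 [-0.041 -0.999 -0.011]
 [ 0.649 -0.019 -0.761]]
```

```bash
python3 -m handwheel '[{"tx":15,"ty":30,"tz":-15,"wx":0,"wy":0,"wz":0,"fingers":0},{"tx":15,"ty":30,"tz":-15,"wx":0,"wy":-0.05,"wz":0,"fingers":0},{"tx":10,"ty":5,"tz":-15,"wx":0,"wy":-0.1,"wz":0,"fingers":0},{"tx":0,"ty":0,"tz":-10,"wx":0,"wy":-0.05,"wz":-0.03,"fingers":0},{"tx":0,"ty":0,"tz":0,"wx":0,"wy":0,"wz":0,"fingers":0}]';
python3 -c "from h import *;show()"
```

```text
time: 2.0
eef_pos: [486.6, -73.0, 254.7]
tcp_rot: [-0.008, 0.914, -0.027, 0.406]
wrist_force: [-0.9, 1.4, -0.6]
grip_width: 0.1
finger_force: 0.0
t 2.0 q [ 0.964 -0.319 -0.681  2.457 -1.36   0.361 -0.225] p [486.6 -73.  254.7] F [-0.9  1.4 -0.6]
[[ 0.669 -0.043  0.742]
 [-0.056 -0.998 -0.008]
 [ 0.741 -0.036 -0.671]]
```

```bash
python3 -m handwheel '[{"tx":0,"ty":2,"tz":-25,"wx":0,"wy":0,"wz":0,"fingers":0},{"tx":0,"ty":2,"tz":-25,"wx":0,"wy":0,"wz":0,"fingers":0},{"tx":0,"ty":2,"tz":-25,"wx":0,"wy":0,"wz":0,"fingers":0},{"tx":0,"ty":2,"tz":-15,"wx":0,"wy":0,"wz":0,"fingers":0},{"tx":0,"ty":0,"tz":0,"wx":0,"wy":0,"wz":0,"fingers":0}]'
python3 - <<'E'
from h import *
show()
im=bot.camera("wrist");cv2.imwrite("pics/w1.png",cv2.resize(im[:,:,::-1],(800,600),interpolation=cv2.INTER_CUBIC))
E
```

```text
time: 2.5
eef_pos: [494.5, -75.8, 209.9]
tcp_rot: [-0.009, 0.926, -0.029, 0.376]
wrist_force: [0.7, -0.6, -0.5]
grip_width: 0.0
finger_force: 0.0
t 2.5 q [ 0.889 -0.181 -0.684  2.458 -1.36   0.231 -0.204] p [494.5 -75.8 209.9] F [ 0.7 -0.6 -0.5]
[[ 0.715 -0.047  0.697]
 [-0.061 -0.998 -0.005]
 [ 0.696 -0.039 -0.717]]
```

View pics/w1.png

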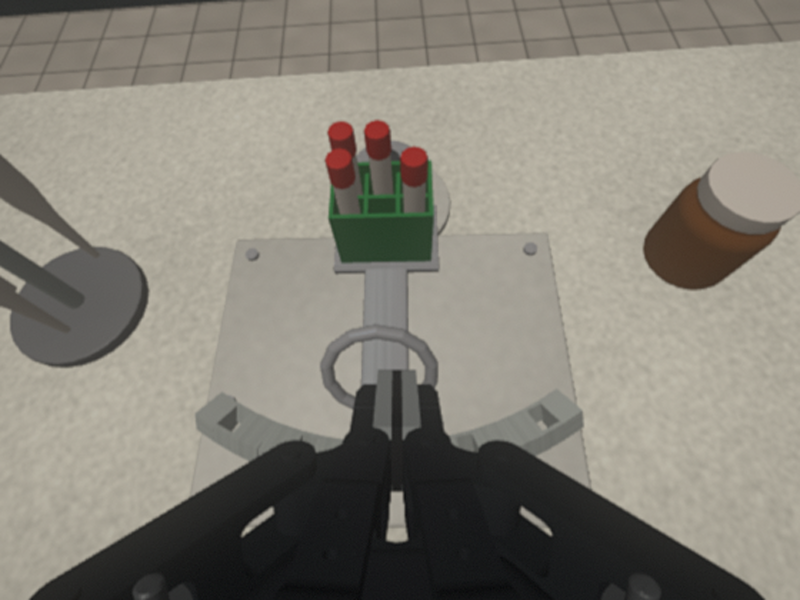

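The wrist view shows the ring at centre (379,367), the arm straight behind it, the stand at left, and four tubes standing.

Run:
```python
from h import *
def ray(n,u,z):
    c=bot.get_calibration(n);M=c["cam_to_world"];d=M[:3,:3]@np.array([(u[0]*.7-c["cx"])/c["fx"],-(u[1]*.7-c["cy"])/c["fy"],-1]);o=M[:3,3]
    return (o+d*(z-o[2])/d[2]).round(1)
print(ray("wrist",(379.5,368),109),ray("wrist",(380,165),140), "rack", ray("wrist",(383,238),95))
print("arm",ray("wrist",(386,267),62),ray("wrist",(385,330),62))
print("tip",ray("wrist",(397,372),210))
A=[]
for n,u in [("scene",(311,305)),("side",(491,283)),("wrist",(379.5,368))]:
    p=P(n);u=np.array(u)*.7
    for i in(0,1): r=p[i]-u[i]*p[2]; A.append(r/np.linalg.norm(r[:3]))
A=np.array(A);X=np.linalg.lstsq(A[:,:3],-A[:,3],rcond=None)[0];print(X.round(1),(A[:,:3]@X+A[:,3]).round(1))
```

```text
[535.8 -64.7 109. ] [667.4 -71.3 140. ] rack [639.  -69.4  95. ]
arm [633.3 -69.4  62. ] [579.4 -66.7  62. ]
tip [502.6 -77.6 210. ]
[535.4 -64.3 104.5] [-0.9  0.4 -2.1 -1.1 -0.1  1.7]
```

```bash
python3 -m handwheel '[{"tx":0,"ty":4,"tz":-15,"wx":0,"wy":0.05,"wz":-0.02,"fingers":0},{"tx":2,"ty":4,"tz":-15,"wx":0,"wy":0.04,"wz":-0.02,"fingers":0},{"tx":2,"ty":4,"tz":-15,"wx":0,"wy":0,"wz":0,"fingers":0},{"tx":1,"ty":2,"tz":-10,"wx":0,"wy":0,"wz":0,"fingers":0},{"tx":0,"ty":0,"tz":0,"wx":0,"wy":0,"wz":0,"fingers":0}]';
python3 -c "from h import *;show()"
```

```text
time: 3.05
eef_pos: [498.6, -65.3, 172.6]
tcp_rot: [-0.002, 0.94, -0.043, 0.339]
wrist_force: [-0.1, -0.1, -0.1]
grip_width: 0.1
finger_force: 0.0
t 3.05 q [ 1.484 -0.179 -1.304  2.437 -1.361  0.229 -0.268] p [498.6 -65.3 172.6] F [-0.1 -0.1 -0.1]
[[ 0.767 -0.08   0.637]
 [-0.083 -0.996 -0.026]
 [ 0.637 -0.032 -0.77 ]]
```

```bash
cat > k.py <<'E'
from h import *
import itertools
D=[([1.046,.399,.045,1.538,-.0187,1.207,-.0507],[268.2,-591.4,230.4],[-.0008,.9774,.2113,-.0003]),
([1.187,-.438,-.552,2.434,-1.023,.712,-.322],[403.7,-128.9,263.1],[-.002,.938,-.021,.346]),
([.964,-.319,-.681,2.457,-1.36,.361,-.225],[486.6,-73,254.7],[-.008,.914,-.027,.406]),
([.889,-.181,-.684,2.458,-1.36,.231,-.204],[494.5,-75.8,209.9],[-.009,.926,-.029,.376]),
([1.484,-.179,-1.304,2.437,-1.361,.229,-.268],[498.6,-65.3,172.6],[-.002,.94,-.043,.339])]
AX="zyzyzyz"
def Rs(q,sg,c):
    out=[np.eye(3)]
    for a,s,x in zip(AX,sg,q): out.append(out[-1]@R.from_euler(a,s*x).as_matrix())
    out[-1]=out[-1]@c
    return out
if __name__=="__main__":
    best=[]
    for sg in itertools.product([1,-1],repeat=7):
        M=[R.from_quat(np.array(d[2])[[1,2,3,0]]).as_matrix() for d in D]
        # constant tool rotation
        Cs=[Rs(d[0],sg,np.eye(3))[-1].T@m for d,m in zip(D,M)]
        c=R.from_matrix(Cs).mean(); e=max((c.inv()*R.from_matrix(x)).magnitude() for x in Cs)
        best.append((e,sg,c.as_matrix()))
    best.sort(key=lambda b:b[0])
    for b in best[:3]: print(round(b[0],3),b[1],b[2].round(2).tolist())
E
python3 k.py
```

```text
0.001 (-1, 1, -1, 1, -1, 1, -1) [[0.0, -1.0, 0.0], [1.0, 0.0, 0.0], [-0.0, 0.0, 1.0]]
0.327 (-1, 1, -1, 1, -1, 1, 1) [[-0.42, -0.91, -0.0], [0.91, -0.42, 0.0], [-0.0, 0.0, 1.0]]
0.454 (1, 1, 1, 1, 1, 1, -1) [[-0.48, 0.88, 0.02], [-0.88, -0.48, -0.01], [-0.0, -0.02, 1.0]]
```

```bash
cat > f.py <<'E'
from k import *
from scipy.optimize import least_squares
SG=(-1,1,-1,1,-1,1,-1);C=np.array([[0,-1,0],[1,0,0],[0,0,1.]])
def cols(q):
    r=Rs(q,SG,C); return np.c_[[0,0,1],r[1][:,:2],r[3],r[5],r[6][:,0],r[7][:,2]],r[7]
A=np.vstack([cols(d[0])[0] for d in D]);b=np.hstack([d[1] for d in D])
x=np.linalg.solve(A.T@A+1e-4*np.eye(A.shape[1]),A.T@b)
def fk(q): c,r=cols(q); return c@x,r
lo=np.array([-2.82,-.49,-1.37,0,-1.36,.23,-2.94])+.03;hi=np.array([2.82,2.23,1.46,2.46,4.5,2,2.94])-.03
def Rt(tilt,yaw): # deg from vertical
    t=np.radians(tilt);z=R.from_euler('z',yaw).apply([np.sin(t),0,-np.cos(t)]);y=R.from_euler('z',yaw).apply([0,-1,0]);return np.c_[np.cross(y,z),y,z]
def ik(p,Rm,q0):
    f=lambda q:np.r_[(fk(q)[0]-p)/100,(R.from_matrix(Rm.T@fk(q)[1]).as_rotvec()),]
    s=least_squares(f,np.clip(q0,lo+1e-3,hi-1e-3),bounds=(lo,hi));return s.x,np.sqrt(2*s.cost)
if __name__=="__main__":
    print(x.round(0),np.abs(A@x-b).max())
    rg=np.random.default_rng(0);ring=np.array([535,-64.5,108])
    for tilt in(30,40,50,60):
        for back in(55,-22):
            Rm=Rt(tilt,-.05);p=ring-back*Rm[:,2];sol=[]
            for i in range(40):
                q,e=ik(p,Rm,rg.uniform(lo,hi)); 
                if e<.02: sol.append(q)
            print(tilt,back,len(sol))
            sol=sorted(sol,key=lambda q:-np.min(np.minimum(q-lo,hi-q)))
            for q in sol[:4]: print("  ",q.round(2))
E
python3 f.py
```

```text
[255.   1. -12.   3. -28. 523.  -2.  -3. 473.  -0. 339.] 0.3074077239372741
30 55 21
   [-1.28 -0.14  1.27  2.37  0.5   0.32 -2.04]
   [-1.24 -0.12  1.24  2.37  0.42  0.31 -1.96]
   [-1.2  -0.1   1.21  2.37  0.36  0.3  -1.91]
   [ 1.19  0.03 -1.16  2.33  0.12  0.28 -1.68]
30 -22 13
   [ 1.01  0.36 -1.09  2.31  1.27  0.34 -2.74]
   [ 0.89  0.3  -0.95  2.32  1.18  0.27 -2.68]
   [ 0.88  0.3  -0.93  2.32  1.17  0.26 -2.68]
   [ 1.18  0.51 -1.34  2.31  1.39  0.52 -2.81]
40 55 0
40 -22 10
   [ 1.13  0.45 -1.23  2.42  2.03  0.43  2.84]
   [ 0.84  0.29 -0.87  2.43  2.31  0.28  2.48]
   [ 0.79  0.28 -0.81  2.43  2.37  0.26  2.42]
   [ 0.79  0.28 -0.8   2.43  2.37  0.26  2.41]
50 55 0
50 -22 0
60 55 0
60 -22 0
```

```bash
python3 -m handwheel '[{"tx":2,"ty":0,"tz":0,"wx":0,"wy":0.08,"wz":0,"fingers":0},{"tx":3,"ty":1,"tz":-5,"wx":0,"wy":0.07,"wz":0,"fingers":0},{"tx":3,"ty":1,"tz":-8,"wx":0,"wy":0,"wz":0,"fingers":0},{"tx":0,"ty":0,"tz":-5,"wx":0,"wy":0,"wz":0,"fingers":0},{"tx":0,"ty":0,"tz":0,"wx":0,"wy":0,"wz":0,"fingers":0}]';
python3 -c "from h import *;show()"
```

```text
time: 3.55
eef_pos: [496.6, -57.6, 163.1]
tcp_rot: [-0.01, 0.951, -0.04, 0.306]
wrist_force: [-0.0, -0.1, 0.3]
grip_width: -0.3
finger_force: 0.0
t 3.55 q [ 1.51  -0.128 -1.362  2.402 -0.931  0.228 -0.688] p [496.6 -57.6 163.1] F [-0.  -0.1  0.3]
[[ 0.809 -0.07   0.583]
 [-0.082 -0.997 -0.006]
 [ 0.582 -0.043 -0.812]]
```

```bash
python3 -m handwheel '[{"tx":4,"ty":-2,"tz":0,"wx":0,"wy":0.06,"wz":-0.02,"fingers":0},{"tx":3,"ty":-2,"tz":0,"wx":0,"wy":0.05,"wz":-0.02,"fingers":0},{"tx":3,"ty":-1,"tz":-4,"wx":0,"wy":0,"wz":0,"fingers":0},{"tx":0,"ty":0,"tz":0,"wx":0,"wy":0,"wz":0,"fingers":0}]';
python3 -c "from h import *;show()"
```

```text
time: 3.95
eef_pos: [501.0, -55.0, 158.1]
tcp_rot: [-0.014, 0.959, -0.045, 0.28]
wrist_force: [-0.2, 0.5, 0.4]
grip_width: -0.2
finger_force: 0.0
t 3.95 q [ 1.446 -0.025 -1.363  2.361 -0.303  0.228 -1.313] p [501.  -55.  158.1] F [-0.2  0.5  0.4]
[[ 0.839 -0.079  0.538]
 [-0.094 -0.996  0.002]
 [ 0.536 -0.052 -0.843]]
```

```bash
cat > s.py <<'E'
from f import *
q00=bot.read_state()["qpos"];piv=np.array([739.5,-74.7,0])
def at(phi,lift,along,tilt,yawoff=0,roll=0):
    a=-.05+phi; u=np.array([np.cos(a),np.sin(a),0]);c=piv-204.5*u+np.array([0,0,108])+lift*(u*.5+np.array([0,0,.866]))
    Rm=Rt(tilt,a+yawoff)@R.from_euler('z',roll).as_matrix(); return c+along*Rm[:,2],Rm
lo+=-.02;hi+=.02
if __name__=="__main__":
  for tilt in(27,30,33):
   for yo in(0,.12,.24):
    for seed in(q00,):
        q=seed;print("tilt",tilt,yo)
        for phi,l,al in[(0,0,-55),(0,0,-30),(0,0,0),(0,0,22),(0,33,22),(-.12,33,22),(-.24,33,22),(-.24,0,22),(-.24,0,-55)]:
            p,Rm=at(phi,l,al,tilt,yo if phi==0 else yo*(1+phi/.24));q,e=ik(p,Rm,q);print("  ",(phi,l,al),p.round(0),q.round(2),round(e,3) if e>.005 else "")
E
python3 s.py
```

```text
tilt 27 0
   (0, 0, -55) [510. -63. 157.] [ 1.34  0.1  -1.34  2.28  0.3   0.38 -1.85] 
   (0, 0, -30) [522. -64. 135.] [ 1.06  0.16 -1.08  2.29  0.48  0.34 -2.02] 
   (0, 0, 0) [535. -64. 108.] [ 0.96  0.25 -1.01  2.28  0.78  0.33 -2.3 ] 
   (0, 0, 22) [545. -65.  88.] [ 0.63  0.24 -0.65  2.28  0.71  0.24 -2.24] 
   (0, 33, 22) [562. -66. 117.] [ 0.67  0.22 -0.69  2.23  0.52  0.31 -2.06] 
   (-0.12, 33, 22) [564. -45. 117.] [ 0.37  0.19 -0.46  2.23  0.62  0.33 -2.36] 
   (-0.24, 33, 22) [569. -24. 117.] [ 0.16  0.2  -0.34  2.21  0.73  0.4  -2.65] 
   (-0.24, 0, 22) [553. -19.  88.] [ 0.13  0.23 -0.31  2.24  0.76  0.37 -2.69] 0.034
   (-0.24, 0, -55) [520.  -9. 157.] [ 0.17  0.05 -0.38  2.27  0.55  0.47 -2.52] 
tilt 27 0.12
   (0, 0, -55) [510. -66. 157.] [ 1.31  0.08 -1.22  2.28 -0.07  0.35 -1.32] 0.03
   (0, 0, -30) [522. -65. 135.] [ 1.08  0.16 -1.05  2.28  0.25  0.32 -1.65] 
   (0, 0, 0) [535. -64. 108.] [ 0.66  0.19 -0.6   2.28  0.05  0.24 -1.45] 0.021
   (0, 0, 22) [545. -64.  88.] [ 0.81  0.28 -0.81  2.27  0.62  0.24 -2.  ] 
   (0, 33, 22) [562. -65. 117.] [ 0.85  0.26 -0.85  2
[... 4768 characters left out ...]
) [506. -70. 154.] [ 1.51  0.11 -1.36  2.34 -0.38  0.26 -0.86] 
   (0, 0, -30) [519. -68. 133.] [ 0.38  0.08 -0.22  2.35 -0.82  0.24 -0.46] 
   (0, 0, 0) [535. -64. 108.] [-0.08  0.16  0.25  2.35 -1.2   0.24 -0.09] 
   (0, 0, 22) [547. -62.  90.] [-0.07  0.22  0.24  2.33 -1.35  0.24  0.05] 0.009
   (0, 33, 22) [564. -63. 118.] [-0.12  0.18  0.29  2.29 -1.09  0.26 -0.22] 
   (-0.12, 33, 22) [566. -43. 118.] [-0.93  0.29  1.03  2.32 -1.26  0.24 -0.42] 
   (-0.24, 33, 22) [571. -24. 118.] [-1.2   0.46  1.24  2.3  -1.07  0.24 -0.99] 
   (-0.24, 0, 22) [555. -20.  90.] [-1.18  0.51  1.2   2.34 -1.35  0.24 -0.74] 0.014
   (-0.24, 0, -55) [515.  -8. 154.] [-1.62 -0.07  1.36  2.39  0.96  0.42 -2.93]
```

```bash
cat > g.py <<'E'
from s import *
import sys
def go(*a,**k):
    s=bot.read_state();p,Rm=at(*a,**k);M=R.from_quat(s["tcp_rot"][[1,2,3,0]]).as_matrix()
    print("t",s["time"],"q",s["qpos"].round(2),"p",s["eef_pos"].round(1),"F",s["wrist_force"].round(1),"\n d",(p-s["eef_pos"]).round(1),"w",R.from_matrix(Rm@M.T).as_rotvec().round(3))
if __name__=="__main__": go(*map(float,sys.argv[1:]))
E
python3 g.py 0 0 -55 27
```

```text
t 3.95 q [ 1.45 -0.03 -1.36  2.36 -0.3   0.23 -1.31] p [501.  -55.  158.1] F [-0.2  0.5  0.4] 
 d [ 9.3 -8.3 -1.1] w [-0.046  0.098  0.031]
```

```bash
python3 -m handwheel '[{"tx":5,"ty":-4,"tz":0,"wx":-0.023,"wy":0.05,"wz":0.015,"fingers":0},{"tx":4,"ty":-4,"tz":0,"wx":-0.023,"wy":0.05,"wz":0.015,"fingers":0},{"tx":0,"ty":0,"tz":0,"wx":0,"wy":0,"wz":0,"fingers":0},{"tx":0,"ty":0,"tz":0,"wx":0,"wy":0,"wz":0,"fingers":0}]'>/dev/null; python3 g.py 0 0 -35 27
```

```text
t 4.35 q [ 1.37  0.06 -1.34  2.3   0.13  0.34 -1.7 ] p [505.7 -56.9 157.5] F [ 0.5  0.3 -0.3] 
 d [ 13.7  -6.8 -18.3] w [-0.022  0.024  0.006]
```

```bash
python3 -m handwheel '[{"tx":7,"ty":-4,"tz":-8,"wx":-0.011,"wy":0.012,"wz":0.003,"fingers":0},{"tx":7,"ty":-3,"tz":-8,"wx":-0.011,"wy":0.012,"wz":0.003,"fingers":0},{"tx":0,"ty":0,"tz":-2,"wx":0,"wy":0,"wz":0,"fingers":0},{"tx":0,"ty":0,"tz":0,"wx":0,"wy":0,"wz":0,"fingers":0}]'>/dev/null; python3 g.py 0 0 -35 27
python3 - <<'E'
from h import *
im=bot.camera("wrist")[150:400,150:450];cv2.imwrite("pics/w2.png",cv2.resize(im[:,:,::-1],(720,600),interpolation=cv2.INTER_CUBIC))
E
```

```text
t 4.75 q [ 1.12  0.15 -1.14  2.28  0.46  0.36 -1.99] p [518.9 -63.9 139.1] F [ 0.3 -0.6 -0.2] 
 d [0.5 0.2 0.1] w [ 0.001 -0.001 -0.001]
```

View pics/w2.png

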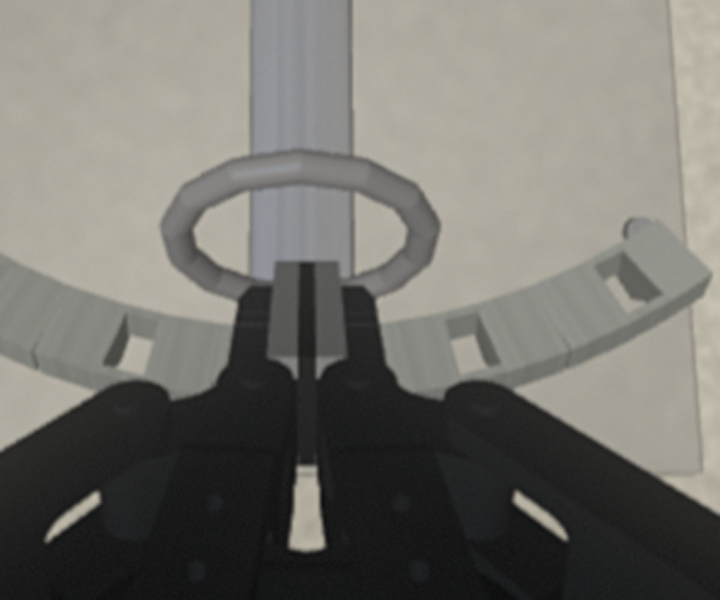

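Ring is seen ahead of the shut fingertips (ring centre at (301,222), fingertips at (307,262) in the crop), laterally centred within about 1.5 mm. Insert.

```bash
python3 -m handwheel '[{"tx":4,"ty":1,"tz":-8,"wx":0,"wy":0,"wz":0,"fingers":0},{"tx":4,"ty":0,"tz":-8,"wx":0,"wy":0,"wz":0,"fingers":0},{"tx":4,"ty":0,"tz":-8,"wx":0,"wy":0,"wz":0,"fingers":0},{"tx":4,"ty":0,"tz":-8,"wx":0,"wy":0,"wz":0,"fingers":0},{"tx":4,"ty":0,"tz":-8,"wx":0,"wy":0,"wz":0,"fingers":0},{"tx":4,"ty":-1,"tz":-7,"wx":0,"wy":0,"wz":0,"fingers":0},{"tx":0,"ty":0,"tz":0,"wx":0,"wy":0,"wz":0,"fingers":0},{"tx":0,"ty":0,"tz":0,"wx":0,"wy":0,"wz":0,"fingers":0}]'>/dev/null; python3 g.py 0 0 18 27
python3 - <<'E'
from h import *
w=bot.camera("wrist")[150:400,130:430];s=bot.camera("side")[140:280,270:430]
a=cv2.resize(w[:,:,::-1],(400,333));b=cv2.resize(s[:,:,::-1],(400,350),interpolation=cv2.INTER_CUBIC)[:333]
cv2.imwrite("pics/w3.png",np.hstack([a,b]))
E
```

```text
t 5.6 q [ 0.81  0.27 -0.86  2.27  0.83  0.3  -2.35] p [543.7 -64.8  93.2] F [ 0.4  0.7 -0.2] 
 d [-0.3 -0.1 -1.2] w [0.002 0.    0.001]
```

View pics/w3.png

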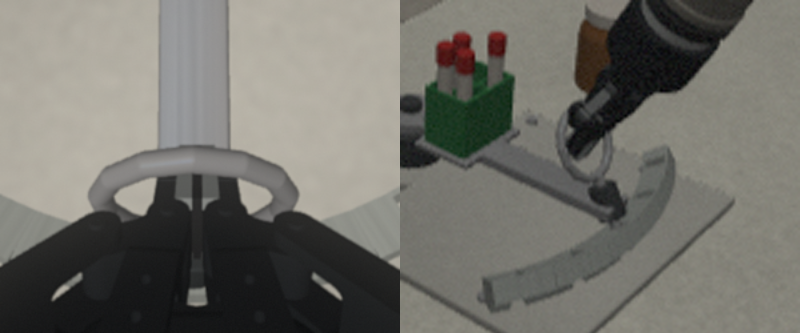

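Left (wrist): the fingertips pass through the ring under its upper arc; right (side): finger inside the ring at about (590,140). No contact force. Lift along the pin axis.

```bash
python3 -m handwheel '[{"tx":3,"ty":0,"tz":5,"wx":0,"wy":0,"wz":0,"fingers":0},{"tx":3,"ty":0,"tz":5,"wx":0,"wy":0,"wz":0,"fingers":0},{"tx":3,"ty":0,"tz":5,"wx":0,"wy":0,"wz":0,"fingers":0},{"tx":0,"ty":0,"tz":0,"wx":0,"wy":0,"wz":0,"fingers":0}]'>/dev/null; python3 g.py 0 33 18 27;  python3 -m handwheel '[{"tx":2,"ty":0,"tz":3.5,"wx":0,"wy":0,"wz":0,"fingers":0},{"tx":2,"ty":0,"tz":3.5,"wx":0,"wy":0,"wz":0,"fingers":0},{"tx":0,"ty":0,"tz":0,"wx":0,"wy":0,"wz":0,"fingers":0}]'>/dev/null; python3 g.py 0 33 18 27
```

```text
t 6.1 q [ 0.86  0.27 -0.92  2.24  0.75  0.34 -2.28] p [551.8 -65.  107.1] F [-4.4  0.  -3.6] 
 d [ 8.1 -0.7 13.4] w [ 0.003 -0.003  0.001]
t 6.4 q [ 0.88  0.27 -0.94  2.23  0.72  0.36 -2.24] p [555.9 -65.2 114.1] F [-7.  -0.1 -2.4] 
 d [ 4.  -0.5  6.4] w [ 0.003 -0.003  0.001]
```

```bash
python3 -m handwheel '[{"tx":2.5,"ty":0,"tz":4,"wx":0,"wy":0,"wz":0,"fingers":0},{"tx":0,"ty":0,"tz":0,"wx":0,"wy":0,"wz":0,"fingers":0}]'>/dev/null; python3 g.py 0 33 18 27
python3 - <<'E'
from s import *
p=bot.read_state()["eef_pos"];o=piv
P=[o+R.from_euler('z',-f).apply(p-o) for f in np.arange(0,.25,.03)];print(np.diff(P,axis=0).round(1).tolist())
q=bot.read_state()["qpos"];lo[6]-=.0
M=R.from_quat(bot.read_state()["tcp_rot"][[1,2,3,0]]).as_matrix()
for f in(.12,.24):
    r=R.from_euler('z',-f);q,e=ik(o+r.apply(p-o),r.as_matrix()@M,q);print(q.round(2),e)
E
```

```text
t 6.6 q [ 0.89  0.27 -0.96  2.22  0.71  0.37 -2.23] p [558.1 -65.3 117.9] F [-7.9  0.2 -2.9] 
 d [ 1.8 -0.4  2.6] w [ 0.003 -0.004  0.001]
[[0.4, 5.4, 0.0], [0.5, 5.4, 0.0], [0.7, 5.4, 0.0], [0.8, 5.4, 0.0], [1.0, 5.4, 0.0], [1.2, 5.3, -0.0], [1.3, 5.3, 0.0], [1.5, 5.2, 0.0]]
[ 0.59  0.22 -0.72  2.23  0.75  0.38 -2.47] 7.341734867865811e-09
[ 0.25  0.2  -0.44  2.21  0.76  0.42 -2.68] 9.963886853648636e-09
```

```bash
python3 -m handwheel '[{"tx":0.4,"ty":5.4,"tz":0,"wx":0,"wy":0,"wz":-0.03,"fingers":0},{"tx":0.5,"ty":5.4,"tz":0,"wx":0,"wy":0,"wz":-0.03,"fingers":0},{"tx":0,"ty":0,"tz":0,"wx":0,"wy":0,"wz":0,"fingers":0}]'>/dev/null; python3 g.py -0.06 30 18 27
python3 - <<'E'
from h import *
w=bot.camera("wrist")[150:400,130:430];s=bot.camera("side")[140:280,270:430]
a=cv2.resize(w[:,:,::-1],(400,333));b=cv2.resize(s[:,:,::-1],(400,350),interpolation=cv2.INTER_CUBIC)[:333]
cv2.imwrite("pics/w4.png",np.hstack([a,b]))
E
```

```text
t 6.9 q [ 0.79  0.25 -0.9   2.22  0.76  0.39 -2.38] p [558.9 -52.9 117.8] F [-6.3  1.5 -3.3] 
 d [ 0.3 -1.9  0.2] w [ 0.003 -0.003 -0.001]
```

View pics/w4.png

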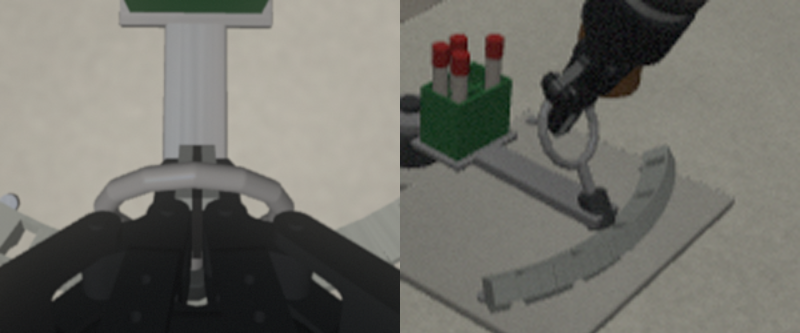

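The ring hangs on the finger with the pin shaft visible (lifted) and the arm has begun to turn, tubes standing. Continue.

```bash
python3 -m handwheel '[{"tx":0.7,"ty":5,"tz":0,"wx":0,"wy":0,"wz":-0.03,"fingers":0},{"tx":0.8,"ty":5,"tz":0,"wx":0,"wy":0,"wz":-0.03,"fingers":0},{"tx":1,"ty":5,"tz":0,"wx":0,"wy":0,"wz":-0.03,"fingers":0},{"tx":1.2,"ty":5,"tz":0,"wx":0,"wy":0,"wz":-0.03,"fingers":0},{"tx":1.3,"ty":5,"tz":0,"wx":0,"wy":0,"wz":-0.03,"fingers":0},{"tx":1.2,"ty":3,"tz":0,"wx":0,"wy":0,"wz":-0.03,"fingers":0},{"tx":0,"ty":0,"tz":0,"wx":0,"wy":0,"wz":0,"fingers":0},{"tx":0,"ty":0,"tz":0,"wx":0,"wy":0,"wz":0,"fingers":0}]'>/dev/null; python3 g.py -0.24 30 18 27
python3 - <<'E'
from h import *
w=bot.camera("wrist")[100:400,130:430];s=bot.camera("side")[140:280,270:430]
a=cv2.resize(w[:,:,::-1],(400,400));b=cv2.resize(s[:,:,::-1],(400,350),interpolation=cv2.INTER_CUBIC);b=cv2.copyMakeBorder(b,0,50,0,0,0)
cv2.imwrite("pics/w5.png",np.hstack([a,b]))
E
```

```text
t 7.8 q [ 0.57  0.25 -0.8   2.2   0.9   0.5  -2.78] p [564.9 -23.6 117.5] F [-12.    3.6  -1.2] 
 d [0.8 0.8 0.4] w [ 0.    -0.004 -0.002]
```

View pics/w5.png

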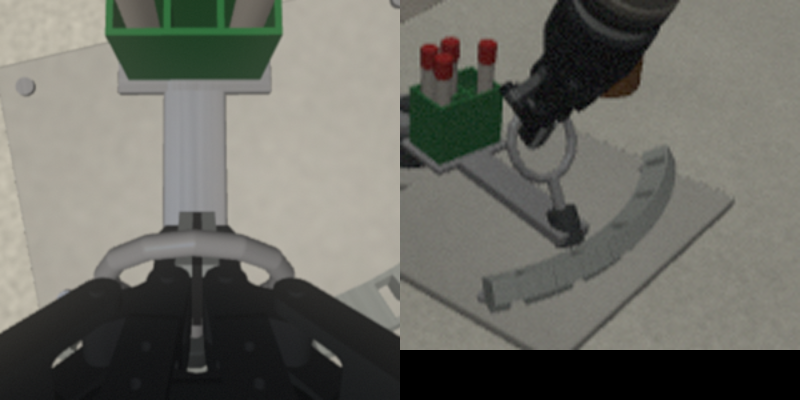

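Arm has turned to about -0.24, ring centred on the finger, tubes standing. Lower along the pin axis.

```bash
python3 -m handwheel '[{"tx":0,"ty":0.8,"tz":0,"wx":0,"wy":0,"wz":0,"fingers":0},{"tx":-1.4,"ty":0.4,"tz":-2.6,"wx":0,"wy":0,"wz":0,"fingers":0},{"tx":-1.4,"ty":0.4,"tz":-2.6,"wx":0,"wy":0,"wz":0,"fingers":0},{"tx":-1.4,"ty":0.4,"tz":-2.6,"wx":0,"wy":0,"wz":0,"fingers":0},{"tx":-1.4,"ty":0.4,"tz":-2.6,"wx":0,"wy":0,"wz":0,"fingers":0},{"tx":0,"ty":0,"tz":0,"wx":0,"wy":0,"wz":0,"fingers":0}]'>/dev/null; python3 g.py -0.24 18 18 27; python3 -m handwheel '[{"tx":-1.4,"ty":0.4,"tz":-2.6,"wx":0,"wy":0,"wz":0,"fingers":0},{"tx":0,"ty":0,"tz":0,"wx":0,"wy":0,"wz":0,"fingers":0}]'; python3 -m handwheel '[{"tx":-1.4,"ty":0.4,"tz":-2.6,"wx":0,"wy":0,"wz":0,"fingers":0},{"tx":0,"ty":0,"tz":0,"wx":0,"wy":0,"wz":0,"fingers":0}]';python3 -m handwheel '[{"tx":-1.4,"ty":0.4,"tz":-2.6,"wx":0,"wy":0,"wz":0,"fingers":0},{"tx":0,"ty":0,"tz":0,"wx":0,"wy":0,"wz":0,"fingers":0}]'; python3 g.py -0.24 0 18 27
```

```text
t 8.5 q [ 0.54  0.26 -0.77  2.22  0.95  0.48 -2.84] p [559.2 -22.  107. ] F [-9.8  2.  -0.5] 
 d [0.8 0.8 0.5] w [ 0.001 -0.004 -0.001]
time: 8.7
eef_pos: [557.9, -21.6, 104.6]
tcp_rot: [0.034, 0.963, -0.14, 0.229]
wrist_force: [-9.9, 1.7, 1.0]
grip_width: 0.3
finger_force: 4.6
time: 8.9
eef_pos: [556.6, -21.1, 102.1]
tcp_rot: [0.034, 0.963, -0.14, 0.23]
wrist_force: [-9.6, 1.7, -0.7]
grip_width: 0.4
finger_force: 4.5
time: 9.1
eef_pos: [556.4, -20.8, 100.2]
tcp_rot: [0.034, 0.962, -0.14, 0.231]
wrist_force: [-6.4, 1.7, -1.4]
grip_width: -0.2
finger_force: 3.4
t 9.1 q [ 0.51  0.26 -0.74  2.23  0.98  0.46 -2.88] p [556.4 -20.8 100.2] F [-6.4  1.7 -1.4] 
 d [-5.1  2.3 -8.2] w [ 0.    -0.001 -0.001]
```

```bash
python3 -m handwheel '[{"tx":-1.4,"ty":0.5,"tz":-2.6,"wx":0,"wy":0,"wz":0.02,"fingers":0},{"tx":0,"ty":0,"tz":0,"wx":0,"wy":0,"wz":0,"fingers":0}]'; python3 -m handwheel '[{"tx":-1.4,"ty":0.5,"tz":-2.6,"wx":0,"wy":0,"wz":0.02,"fingers":0},{"tx":0,"ty":0,"tz":0,"wx":0,"wy":0,"wz":0,"fingers":0}]';python3 -m handwheel '[{"tx":-1.4,"ty":0.5,"tz":-2.6,"wx":0,"wy":0,"wz":0.02,"fingers":0},{"tx":0,"ty":0,"tz":0,"wx":0,"wy":0,"wz":0,"fingers":0}]'; python3 g.py -0.24 0 18 27
python3 - <<'E'
from h import *
w=bot.camera("wrist")[100:400,130:430];s=bot.camera("side")[140:280,270:430]
a=cv2.resize(w[:,:,::-1],(400,400));b=cv2.resize(s[:,:,::-1],(400,350),interpolation=cv2.INTER_CUBIC);b=cv2.copyMakeBorder(b,0,50,0,0,0)
cv2.imwrite("pics/w6.png",np.hstack([a,b]))
E
```

```text
time: 9.3
eef_pos: [556.8, -20.8, 98.8]
tcp_rot: [0.031, 0.963, -0.13, 0.232]
wrist_force: [-2.4, 1.9, -1.6]
grip_width: 0.0
finger_force: 1.5
time: 9.5
eef_pos: [555.3, -21.5, 96.1]
tcp_rot: [0.03, 0.965, -0.121, 0.233]
wrist_force: [-0.5, -0.3, -0.4]
grip_width: 0.2
finger_force: 0.0
time: 9.7
eef_pos: [552.8, -21.2, 92.7]
tcp_rot: [0.028, 0.966, -0.111, 0.232]
wrist_force: [0.6, 0.5, -0.3]
grip_width: -0.2
finger_force: 0.0
t 9.7 q [ 0.53  0.27 -0.74  2.25  1.01  0.42 -2.84] p [552.8 -21.2  92.7] F [ 0.6  0.5 -0.3] 
 d [-1.4  2.7 -0.8] w [ 0.002 -0.    -0.06 ]
```

View pics/w6.png

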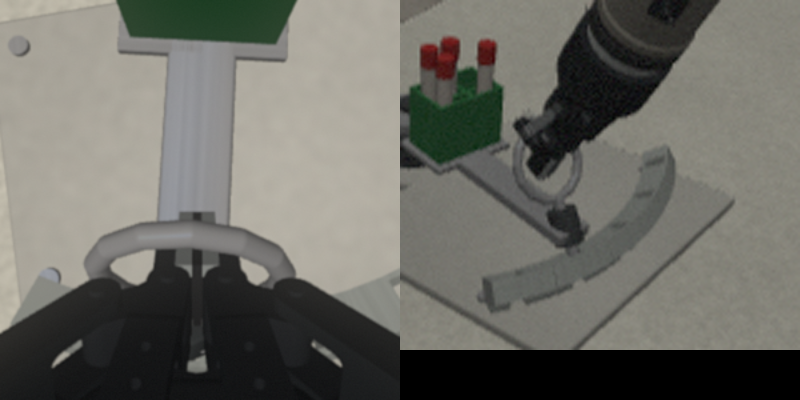

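The ring is off the finger but the pin shaft is still partly visible (right, (556,205)): the pin likely rests on the rail beside the hole. Measure the arm's angle.

Run:
```python
from h import *
c=bot.get_calibration("wrist");M=c["cam_to_world"]
im=bot.camera("wrist");g=cv2.cvtColor(im,cv2.COLOR_RGB2GRAY).astype(float);g=cv2.GaussianBlur(g,(3,3),0)
def ray(u,v,z=62):
    d=M[:3,:3]@np.array([(u-c["cx"])/c["fx"],-(v-c["cy"])/c["fy"],-1]);o=M[:3,3];return (o+d*(z-o[2])/d[2])
L=[];Rr=[]
for v in range(144,246,4):
    gr=np.gradient(g[v]); l=245+np.argmax(np.abs(gr[245:265]));r=295+np.argmax(np.abs(gr[295:315]));L.append(ray(l,v));Rr.append(ray(r,v))
for E in(L,Rr):
    E=np.array(E)
    vx,vy,x0,y0=cv2.fitLine(E[:,:2].astype(np.float32),cv2.DIST_HUBER,0,.01,.01).ravel()
    vx,vy=(vx,vy) if vx>0 else(-vx,-vy)
    print("ang",np.arctan2(vy,vx).round(4),"y at x=600:",y0+vy/vx*(600-x0),"resid",np.abs((E[:,0]-x0)*vy-(E[:,1]-y0)*vx).round(1).max())
```

```text
ang -0.2828 y at x=600: -15.726393 resid 0.3
ang -0.2805 y at x=600: -51.532158 resid 1.6
```

```bash
python3 -m handwheel '[{"tx":2,"ty":1,"tz":3,"wx":0,"wy":0,"wz":0.02,"fingers":0},{"tx":0.6,"ty":2,"tz":0,"wx":0,"wy":0,"wz":0.02,"fingers":0},{"tx":0.6,"ty":2,"tz":0,"wx":0,"wy":0,"wz":0,"fingers":0},{"tx":0,"ty":0,"tz":0,"wx":0,"wy":0,"wz":0,"fingers":0}]'|grep -E "eef|wrist"; for i in 1; do python3 -m handwheel '[{"tx":0.6,"ty":2,"tz":0,"wx":0,"wy":0,"wz":0,"fingers":0},{"tx":0,"ty":0,"tz":0,"wx":0,"wy":0,"wz":0,"fingers":0}]'|grep -E "eef|wrist";python3 -m handwheel '[{"tx":0.6,"ty":2,"tz":0,"wx":0,"wy":0,"wz":0,"fingers":0},{"tx":0,"ty":0,"tz":0,"wx":0,"wy":0,"wz":0,"fingers":0}]'|grep -E "eef|wrist"; done; python3 g.py -.24 0 18 27
```

```text
eef_pos: [556.0, -15.5, 95.7]
wrist_force: [0.9, -0.6, 0.3]
eef_pos: [556.6, -13.3, 95.8]
wrist_force: [0.7, -0.7, 0.6]
eef_pos: [557.3, -11.4, 95.8]
wrist_force: [-0.2, 0.2, -0.4]
t 10.65 q [ 0.54  0.27 -0.76  2.24  0.98  0.42 -2.79] p [557.3 -11.4  95.8] F [-0.2  0.2 -0.4] 
 d [-5.9 -7.2 -3.8] w [ 0.002 -0.    -0.101]
```

```bash
cat > m.sh <<'E'
grep -E "eef|wrist" | tr '\n' ' '; echo
E
python3 -m handwheel '[{"tx":0.6,"ty":2,"tz":0,"wx":0,"wy":0,"wz":0,"fingers":0},{"tx":0,"ty":0,"tz":0,"wx":0,"wy":0,"wz":0,"fingers":0}]'|sh m.sh
python3 -m handwheel '[{"tx":0.3,"ty":1,"tz":0,"wx":0,"wy":0,"wz":0,"fingers":0},{"tx":0,"ty":0,"tz":0,"wx":0,"wy":0,"wz":0,"fingers":0}]'|sh m.sh
python3 -m handwheel '[{"tx":0.3,"ty":1,"tz":0,"wx":0,"wy":0,"wz":0,"fingers":0},{"tx":0,"ty":0,"tz":0,"wx":0,"wy":0,"wz":0,"fingers":0}]'|sh m.sh
python3 -m handwheel '[{"tx":0.3,"ty":1,"tz":0,"wx":0,"wy":0,"wz":0,"fingers":0},{"tx":0,"ty":0,"tz":0,"wx":0,"wy":0,"wz":0,"fingers":0}]'|sh m.sh
```

```text
eef_pos: [557.7, -9.7, 95.7] wrist_force: [-0.8, 0.9, -0.1] 
eef_pos: [558.0, -8.9, 95.7] wrist_force: [-0.9, -0.4, -0.3] 
eef_pos: [558.2, -8.3, 95.7] wrist_force: [-0.4, -1.2, 0.0] 
eef_pos: [558.3, -7.9, 95.6] wrist_force: [-0.3, -2.9, -0.0]
```

```bash
python3 -m handwheel '[{"tx":0.3,"ty":1,"tz":0,"wx":0,"wy":0,"wz":0,"fingers":0},{"tx":0,"ty":0,"tz":0,"wx":0,"wy":0,"wz":0,"fingers":0}]'|sh m.sh
python3 -m handwheel '[{"tx":0.3,"ty":1,"tz":0,"wx":0,"wy":0,"wz":0,"fingers":0},{"tx":0,"ty":0,"tz":0,"wx":0,"wy":0,"wz":0,"fingers":0}]'|sh m.sh
python3 -m handwheel '[{"tx":0.3,"ty":1,"tz":0,"wx":0,"wy":0,"wz":0,"fingers":0},{"tx":0,"ty":0,"tz":0,"wx":0,"wy":0,"wz":0,"fingers":0}]'|sh m.sh
python3 - <<'E'
from h import *
s=bot.camera("side")[160:270,290:420];w=bot.camera("scene")[180:290,170:300]
cv2.imwrite("pics/w7.png",np.hstack([cv2.resize(x[:,:,::-1],(400,338),interpolation=cv2.INTER_CUBIC) for x in(s,w)]))
E
```

```text
eef_pos: [558.3, -7.5, 95.4] wrist_force: [-1.3, -5.2, 1.9] 
eef_pos: [558.3, -7.3, 95.2] wrist_force: [-3.0, -6.2, 1.6] 
eef_pos: [558.4, -7.1, 95.2] wrist_force: [-2.6, -7.2, 0.9]
```

View pics/w7.png

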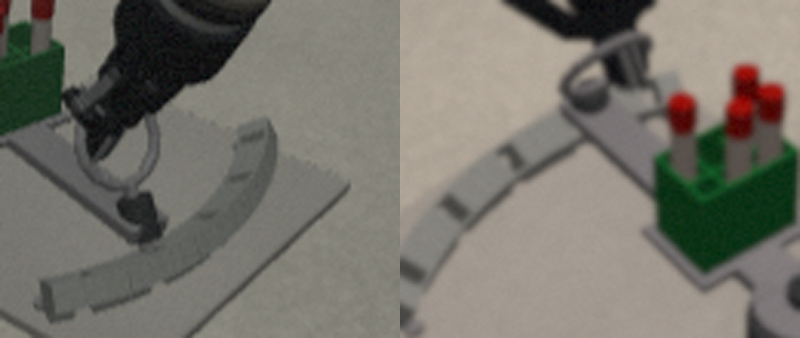

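Run:
```python
from s import *
def pr(n,X): h=P(n)@np.r_[X,1]; return (h[:2]/h[2]).round(1)
for phi,l in[(0,0),(-.22,0),(-.22,.0+10),(-.24,0),(-.24,10),(-.24,25)]:
    print(phi,l,"side",pr("side",at(phi,l,0,27)[0]),"scene",pr("scene",at(phi,l,0,27)[0]))
im=bot.camera("side")[160:270,290:420];cv2.imwrite("pics/w8.png",cv2.resize(im[:,:,::-1],(709,600),interpolation=cv2.INTER_CUBIC))
```

```text
0 0 side [343.  196.2] scene [216.9 212.3]
-0.22 0 side [329.2 203.7] scene [234.5 202.4]
-0.22 10.0 side [327.9 199.3] scene [235.7 200.1]
-0.24 0 side [327.7 204.3] scene [236.2 201.6]
-0.24 10 side [326.5 199.8] scene [237.3 199.3]
-0.24 25 side [324.6 193.1] scene [239.1 195.8]
```

View pics/w8.png

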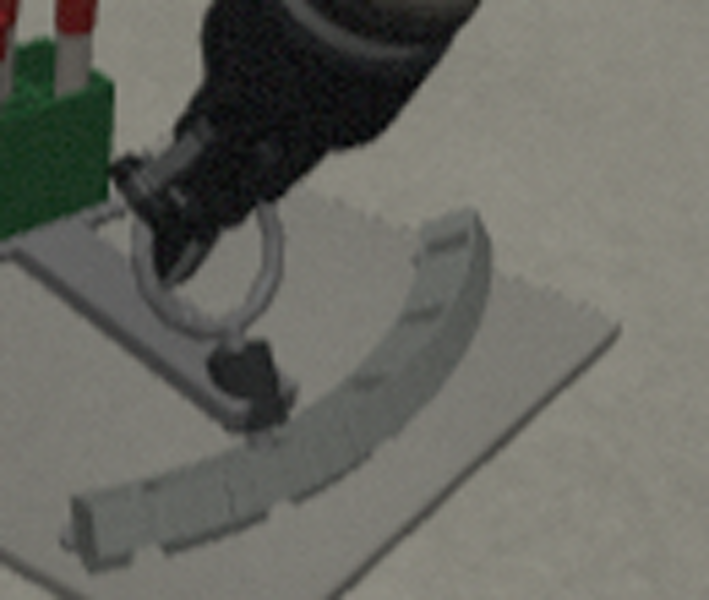

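Ring's outer bottom is at crop (210,341), i.e. full row 222.6, against 223.0 predicted for the pin home at -0.24 (about 218.5 for 10 mm lift), so the pin looks home, and the sideways push met a locked arm. Recentre, and check with a touch test on the ring's lower arc.

```bash
python3 -m handwheel '[{"tx":-1,"ty":-4,"tz":0,"wx":0,"wy":0,"wz":0,"fingers":0},{"tx":-1,"ty":-4,"tz":0,"wx":0,"wy":0,"wz":0,"fingers":0},{"tx":-1,"ty":-4,"tz":0,"wx":0,"wy":0,"wz":0,"fingers":0},{"tx":-1.5,"ty":-2,"tz":-2,"wx":0,"wy":0,"wz":0,"fingers":0},{"tx":0,"ty":0,"tz":0,"wx":0,"wy":0,"wz":0,"fingers":0}]'|sh m.sh; python3 g.py -.24 0 18 27 .1; python3 g.py -.24 -7 18 27 .1
```

```text
eef_pos: [554.8, -17.8, 93.5] wrist_force: [-0.7, -0.4, -0.1] 
t 12.7 q [ 0.55  0.27 -0.76  2.25  0.99  0.41 -2.78] p [554.8 -17.8  93.5] F [-0.7 -0.4 -0.1] 
 d [-3.2  0.  -1.5] w [ 0.002 -0.    -0.   ]
t 12.7 q [ 0.55  0.27 -0.76  2.25  0.99  0.41 -2.78] p [554.8 -17.8  93.5] F [-0.7 -0.4 -0.1] 
 d [-6.6  1.  -7.6] w [ 0.002 -0.    -0.   ]
```

```bash
python3 -m handwheel '[{"tx":-3.2,"ty":0,"tz":-1.5,"wx":0,"wy":0,"wz":0,"fingers":0},{"tx":-1.7,"ty":0.5,"tz":-3,"wx":0,"wy":0,"wz":0,"fingers":0},{"tx":0,"ty":0,"tz":0,"wx":0,"wy":0,"wz":0,"fingers":0}]'|sh m.sh
for k in 1; do python3 -m handwheel '[{"tx":-1,"ty":0.3,"tz":-1.7,"wx":0,"wy":0,"wz":0,"fingers":0},{"tx":0,"ty":0,"tz":0,"wx":0,"wy":0,"wz":0,"fingers":0}]'|sh m.sh
python3 -m handwheel '[{"tx":-1,"ty":0.3,"tz":-1.7,"wx":0,"wy":0,"wz":0,"fingers":0},{"tx":0,"ty":0,"tz":0,"wx":0,"wy":0,"wz":0,"fingers":0}]'|sh m.sh
python3 -m handwheel '[{"tx":-1,"ty":0.3,"tz":-1.7,"wx":0,"wy":0,"wz":0,"fingers":0},{"tx":0,"ty":0,"tz":0,"wx":0,"wy":0,"wz":0,"fingers":0}]'|sh m.sh; done; python3 g.py -.24 -10 18 27 .1
```

```text
eef_pos: [549.5, -17.1, 88.7] wrist_force: [-0.7, 0.4, 0.3] 
eef_pos: [548.9, -16.9, 87.3] wrist_force: [-0.7, 1.0, 0.3] 
eef_pos: [547.9, -16.7, 85.6] wrist_force: [-0.1, 0.1, -0.5] 
eef_pos: [546.9, -16.4, 83.9] wrist_force: [0.3, 0.3, -0.2] 
t 13.6 q [ 0.52  0.27 -0.73  2.28  1.05  0.39 -2.85] p [546.9 -16.4  83.9] F [ 0.3  0.3 -0.2] 
 d [-0.1  0.1 -0.6] w [ 0.002 -0.001 -0.   ]
```

```bash
python3 -m handwheel '[{"tx":-1,"ty":0.3,"tz":-1.7,"wx":0,"wy":0,"wz":0,"fingers":0},{"tx":0,"ty":0,"tz":0,"wx":0,"wy":0,"wz":0,"fingers":0}]'|sh m.sh
python3 -m handwheel '[{"tx":-1,"ty":0.3,"tz":-1.7,"wx":0,"wy":0,"wz":0,"fingers":0},{"tx":0,"ty":0,"tz":0,"wx":0,"wy":0,"wz":0,"fingers":0}]'|sh m.sh
python3 -m handwheel '[{"tx":-1,"ty":0.3,"tz":-1.7,"wx":0,"wy":0,"wz":0,"fingers":0},{"tx":0,"ty":0,"tz":0,"wx":0,"wy":0,"wz":0,"fingers":0}]'|sh m.sh; python3 g.py -.24 0 18 27 .1; python3 g.py -.24 0 -60 27 .1
```

```text
eef_pos: [545.9, -16.1, 82.2] wrist_force: [-0.6, -0.7, 0.1] 
eef_pos: [544.8, -15.8, 80.5] wrist_force: [-0.9, 0.4, -0.8] 
eef_pos: [543.8, -15.5, 78.8] wrist_force: [0.6, -0.0, -0.6] 
t 14.2 q [ 0.49  0.27 -0.7   2.29  1.07  0.38 -2.88] p [543.8 -15.5  78.8] F [ 0.6 -0.  -0.6] 
 d [ 7.7 -2.2 13.2] w [ 0.003 -0.001 -0.   ]
t 14.2 q [ 0.49  0.27 -0.7   2.29  1.07  0.38 -2.88] p [543.8 -15.5  78.8] F [ 0.6 -0.  -0.6] 
 d [-27.    4.4  82.7] w [ 0.003 -0.001 -0.   ]
```

No contact well below the height where a raised ring would have met the finger, so the pin is home. Recentre and withdraw.

```bash
python3 -m handwheel '[{"tx":3.5,"ty":-1,"tz":6,"wx":0,"wy":0,"wz":0,"fingers":0},{"tx":3.5,"ty":-1,"tz":6,"wx":0,"wy":0,"wz":0,"fingers":0},{"tx":0,"ty":0,"tz":0,"wx":0,"wy":0,"wz":0,"fingers":0},{"tx":-5,"ty":1,"tz":10,"wx":0,"wy":0,"wz":0,"fingers":0},{"tx":-5,"ty":1,"tz":10,"wx":0,"wy":0,"wz":0,"fingers":0},{"tx":-5,"ty":1,"tz":10,"wx":0,"wy":0,"wz":0,"fingers":0}]'|sh m.sh
python3 -m handwheel '[{"tx":-5,"ty":1,"tz":10,"wx":0,"wy":0,"wz":0,"fingers":0},{"tx":-5,"ty":1,"tz":10,"wx":0,"wy":0,"wz":0,"fingers":0},{"tx":-5,"ty":1,"tz":10,"wx":0,"wy":0,"wz":0,"fingers":0},{"tx":-4,"ty":1,"tz":15,"wx":0,"wy":0.05,"wz":0.03,"fingers":0},{"tx":0,"ty":0,"tz":20,"wx":0,"wy":0.05,"wz":0.03,"fingers":0},{"tx":0,"ty":0,"tz":20,"wx":0,"wy":0.05,"wz":0,"fingers":0},{"tx":0,"ty":0,"tz":0,"wx":0,"wy":0,"wz":0,"fingers":0}]'|sh m.sh
python3 - <<'E'
from s import *
show()
# compare ring/arm appearance by edges: arm direction from wrist view, green rack & red caps in side view
im=bot.camera("side").astype(int)
red=(im[...,0]>120)&(im[...,1]<70)&(im[...,2]<70); n,l,st,ce=cv2.connectedComponentsWithStats(red.astype(np.uint8))
print([(s[4],c.round(0).tolist()) for s,c in zip(st,ce) if 10<s[4]<5000])
# ring outer bottom: column profile through predicted ring centre column
for c in(326,328,330): print(c,im[205:235,c].sum(1).tolist())
E
```

```text
eef_pos: [535.4, -14.5, 120.8] wrist_force: [-0.9, -0.2, -0.7] 
eef_pos: [520.5, -10.5, 209.6] wrist_force: [0.5, 1.0, 0.0] 
t 15.5 q [ 0.817  0.045 -0.959  2.094  0.219  0.72  -1.976] p [520.5 -10.5 209.6] F [0.5 1.  0. ]
[[ 0.939 -0.129  0.318]
 [-0.114 -0.991 -0.064]
 [ 0.324  0.024 -0.946]]
[]
326 [349, 350, 349, 348, 349, 343, 342, 351, 347, 345, 351, 320, 271, 263, 252, 227, 173, 240, 279, 280, 284, 281, 280, 280, 277, 245, 206, 190, 186, 235]
328 [350, 347, 347, 345, 349, 354, 346, 348, 346, 345, 351, 349, 324, 291, 271, 241, 196, 234, 275, 240, 161, 124, 94, 158, 249, 278, 279, 223, 183, 180]
330 [332, 347, 350, 346, 349, 348, 358, 348, 351, 345, 353, 347, 340, 298, 268, 229, 187, 195, 175, 129, 108, 106, 105, 91, 96, 77, 197, 257, 256, 214]
```

Run:
```python
import cv2
im=cv2.resize(cv2.imread("pics/side0.png"),(560,420),interpolation=cv2.INTER_AREA).astype(int)
for c in(341,343,345): print(c,im[197:227,c].sum(1).tolist())
```

```text
341 [331, 336, 342, 340, 339, 334, 339, 338, 336, 328, 294, 245, 222, 203, 181, 220, 267, 276, 271, 274, 272, 273, 255, 218, 186, 182, 230, 309, 345, 343]
343 [335, 335, 338, 332, 335, 338, 333, 343, 336, 337, 339, 323, 276, 223, 180, 185, 231, 267, 277, 271, 271, 269, 265, 255, 216, 192, 183, 252, 326, 347]
345 [336, 336, 337, 335, 336, 336, 335, 338, 337, 337, 335, 330, 306, 260, 220, 192, 225, 238, 191, 167, 184, 227, 258, 263, 240, 213, 198, 197, 250, 319]
```

```bash
python3 -c "
from rig import bot
print(bot.sign_off())"
```

```text
the job is handed in; nothing more can be done
None
```

I hooked the ring, lifted the pin, swung the arm one hole towards the pipette stand (to -0.24 rad) and let the pin down. The side view and a sideways push both indicate it sprang fully home; the tubes were last seen standing, and the job is handed in.

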